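Find the rocking corner of the board work plate and pack it

ROBOT

A 6-joint arm with a two-finger parallel gripper is mounted at the origin on the work surface. World frame = base frame: x ahead of the robot, y to its left, z up, the work surface at z = 0. Lengths are in m, angles in rad, forces in N, time in s.
With the tool pointing down it reaches from about 0.35 to 0.975 m from the base axis. Payload 4.9 kg.
Tool frame: the origin (TCP) lies on the centre line of the jaws, within the pads' length; the fingertips stand 14 mm ahead of it and the grasp point (between the pads) lies 5 mm behind it (manip.nose_length is the distance from the TCP to the fingertips, in m); z points along the fingers, y is the line along which they close (so a half turn about z gives the same grasp; the last joint's range is limited). The gripper opens to 85 mm and grips with 20 to 120 N. Pads are 22 mm wide; open, the fingers measure 114 mm over their backs; the gripper's body (76 mm by 85 mm) begins 54 mm behind the grasp point. The pads swing forward as they close: fully open they stand 13 mm farther back than shut.
Start: joints at [-1.276, 0.053, 1.613, -0, 1.476, -0.119], TCP at [0.251, -0.572, 0.219] pointing down, gripper open.
Joint ranges: [-3.01, 3.01], [-1.01, 2.22], [0.06, 2.58], [-1.02, 4.17], [0.09, 2.62], [-3.14, 3.14]. Speed limits (rad/s): [2.57, 2.57, 3.14, 3.14, 3.14, 3.14].

INTERFACE

Orientations are given as a unit quaternion [w, x, y, z].
In Python, from plant import manip, imaging gives the robot as it stands.
- The arm moves only by the tool play_rows, never from a script. Its argument "commands" is a list of rows, each a list of 6 numbers: the shift along the tool's x, y, z in mm, then the turn, a rotation vector about the tool's x, y, z in degrees. A call has 1 to 5 rows; each row shifts and turns the commanded pose from where the row before left it, along the tool's axes as they then stand; what a row does not reach is not made up. A row lasts 1/12 s, in which the tool goes at most 41.7 mm and 7.16 degrees, less where a joint would pass 70% of its speed; a pose out of reach is approached as far as the arm can. A call is refused whole if a number of a shift passes 41.7 or a number of a turn 7.16, either way. A call with a gripper value outside its range is refused whole. "hand" is the finger opening in mm, from 0 to 85.4, set as the call begins (left out, the last holds). The fingers move at their own pace and stop on an object; the grip force is fixed at half the most. Time passes only in rows, so rows that do not move let the fingers close. It gives the time, the measured TCP pose, the force, the opening and the grip force at its end, in the units of the state.
- manip.state(): the state, without advancing time (a new reading comes with each control period).
- imaging.grab_frame(name): name is "scene" or "top"; returns a dict with "image" (420x560x3 uint8, red, green, blue), "fx", "fy", "cx", "cy" (pixels), "R" (3x3) and "t" (3): a world point X has camera coordinates R X + t. Camera axes: x right, y down, z forward; pixel columns grow to the right and rows downward; lengths in m; the calibration is good to about 2 mm. A picture is of the moment at which its call begins. There is no depth.
- manip.job_done(): hands the job in; it is judged then, once.
The state is a dict: "time": time; "joint_pos": joint angles; "joint_vel": joint speeds; "joint_efforts": joint torques, N m; "tool_pos": TCP position; "tool_rot": TCP orientation; "contact_force": force on the tool from outside, world axes, zero at the start; "ft_torque": the same for the moment, N m; "gripper_width": opening from 0.0 (shut) to 1.0 (fully open); "grasp_force": force on a finger pad.
Only numpy, scipy, OpenCV 4.12 (cv2) and the standard library are available. Lean on these libraries where they do the work, as an engineer would, in place of code of your own. Each camera call takes 0.05 s, during which the arm holds its last target. There are 200 camera calls.

TASK

The work plate under the circuit board rocks at one corner: press down on its corners with the fingertips until you find the one that gives, then press the red tail of that corner's shim down flat and leave the other three shims standing up. Finish by pressing that same corner again, and end while still holding it down firmly, so that the shim is seen to carry it. Pick nothing up and leave the things around the plate alone.

Things in the scene. Friction and masses are not known exactly. Their poses are not given: they have to be found in the camera images.
- base: grey painted steel base of the work plate, fixed to the bench: slab 172 x 324 mm, 8 mm thick. Origin at the centre of its underside on the bench; its x runs from the near side to the far side, its y along its length to the left, z up. The four corners are named in this frame: near = -x, far = +x, left = +y, right = -y
- plate: loose aluminium plate, 150 (x) x 200 (y) x 10 mm, about 1.1 kg, level on the base, same axes; circuit board 86 x 118 mm, up to 22 mm above the plate, on its middle. Origin: centre of its underside, 30 mm above the bench; upper face at 40 mm. Under each corner is a solid support, unseen; one is worn short: that corner alone gives, springily, 3 mm at about 1.5 N per mm, and comes back when released
- corner_near_left (a point): round dark bolt head, 16 mm across and flush with the plate's upper face, at the near left corner of the plate: the place to press. 22 mm in from both edges of the plate; moves with the plate
- corner_near_right (a point): round dark bolt head, 16 mm across and flush with the plate's upper face, at the near right corner of the plate: the place to press. 22 mm in from both edges of the plate; moves with the plate
- corner_far_left (a point): round dark bolt head, 16 mm across and flush with the plate's upper face, at the far left corner of the plate: the place to press. 22 mm in from both edges of the plate; moves with the plate
- corner_far_right (a point): round dark bolt head, 16 mm across and flush with the plate's upper face, at the far right corner of the plate: the place to press. 22 mm in from both edges of the plate; moves with the plate
- shim_near_left (a joint): cam shim of the near left corner, angle in rad: 0.8 to 0.95 at the start = tail standing up, cam turned away; 0 = tail flat (level, pointing to the base's +y) on its steel block, cam upright under the plate, 0.6 mm below it. Stays where it is left; about 4 N down on the tail moves it; the corner's load does not turn it back
- tail_near_left (a point): middle of the upper face of the red end (18 x 26 mm) of the near left shim's tail, a strip 14 mm wide, 60 mm long from its pin. Pin: parallel to the base's x, 4 mm in under the plate's left edge, 14.4 mm above the bench, in line with the corner's bolt head. This point is 48 mm from the pin: 18 mm above the bench when flat, 51 to 56 mm when up
- shim_near_right (a joint): cam shim of the near right corner, angle in rad: 0.8 to 0.95 at the start = tail standing up, cam turned away; 0 = tail flat (level, pointing to the base's -y) on its steel block, cam upright under the plate, 0.6 mm below it. Stays where it is left; about 4 N down on the tail moves it; the corner's load does not turn it back
- tail_near_right (a point): middle of the upper face of the red end (18 x 26 mm) of the near right shim's tail, a strip 14 mm wide, 60 mm long from its pin. Pin: parallel to the base's x, 4 mm in under the plate's right edge, 14.4 mm above the bench, in line with the corner's bolt head. This point is 48 mm from the pin: 18 mm above the bench when flat, 51 to 56 mm when up
- shim_far_left (a joint): cam shim of the far left corner, angle in rad: 0.8 to 0.95 at the start = tail standing up, cam turned away; 0 = tail flat (level, pointing to the base's +y) on its steel block, cam upright under the plate, 0.6 mm below it. Stays where it is left; about 4 N down on the tail moves it; the corner's load does not turn it back
- tail_far_left (a point): middle of the upper face of the red end (18 x 26 mm) of the far left shim's tail, a strip 14 mm wide, 60 mm long from its pin. Pin: parallel to the base's x, 4 mm in under the plate's left edge, 14.4 mm above the bench, in line with the corner's bolt head. This point is 48 mm from the pin: 18 mm above the bench when flat, 51 to 56 mm when up
- shim_far_right (a joint): cam shim of the far right corner, angle in rad: 0.8 to 0.95 at the start = tail standing up, cam turned away; 0 = tail flat (level, pointing to the base's -y) on its steel block, cam upright under the plate, 0.6 mm below it. Stays where it is left; about 4 N down on the tail moves it; the corner's load does not turn it back
- tail_far_right (a point): middle of the upper face of the red end (18 x 26 mm) of the far right shim's tail, a strip 14 mm wide, 60 mm long from its pin. Pin: parallel to the base's x, 4 mm in under the plate's right edge, 14.4 mm above the bench, in line with the corner's bolt head. This point is 48 mm from the pin: 18 mm above the bench when flat, 51 to 56 mm when up
- beltpack_c (a point): bystander: centre of a black belt pack radio, 62 x 95 x 26 mm, lying on the bench
- screwdriver: bystander: screwdriver 170 mm long lying on the bench; origin under its middle
- connector_c (a point): bystander: centre of a small steel connector shell standing on the bench, 30 mm across, 38 mm tall
- spray_can_c (a point): bystander: centre of a spray can standing on the bench, 66 mm across, 190 mm tall
Mind the look-alikes: they are no part of the job. Leave any brown look-alike of the plate alone.

How it is judged:
By the outcome, as a careful person would: the job done as asked, in the order asked, and still so for the second after the job is handed in, while the arm keeps its last pose, push and grip.
It also fails if it takes over 58 s, if anything falls off the work surface, if the arm or the gripper's body presses on something with over 40 N, if the wrist force passes 120 N, or if a joint passes its speed limit or range.

## Working session

There is one attempt and no reset: what is moved stays moved. The work goes in short steps, Python scripts to look and compute and a tool call to move; the robot and the scene stay as the last step left them, time stands still between calls to the robot, and variables do not carry over. Pictures are saved under pics/ and viewed, at most 10 in all, crops included, and the job is handed in when it is done.

Besides the shell and the picture viewer there is one more tool, called by a JSON object that holds its "api" and its "payload". play_rows: Moves the arm, as the interface text tells. Its arguments: {"type":"object","properties":{"commands":{"type":"array","items":{"type":"array","items":{"type":"number"}}},"hand":{"type":"number"}},"required":["commands"]}

```bash
mkdir -p pics; ls; python3 - <<'E'
from plant import manip, imaging
import cv2
print(manip.state(), manip.nose_length)
for n in("scene","top"):
    f=imaging.grab_frame(n); cv2.imwrite(f"pics/{n}0.png",f["image"][:,:,::-1])
    print(n,{k:f[k] for k in f if k!="image"})
E
```

```text
pics
{'time': 0.0, 'joint_pos': array([-1.27601505e+00,  5.33239334e-02,  1.61426572e+00,  1.82128606e-05,
        1.47600003e+00, -1.18989750e-01]), 'joint_vel': array([-0.0009525 ,  0.00118499, -0.00252411, -0.00143874,  0.00133615,
       -0.00150819]), 'joint_efforts': array([-4.79882565e-04, -3.93680871e+01, -3.70178139e+01, -2.00533132e-04,
        7.14257068e-03,  2.41883580e-08]), 'tool_pos': array([ 0.25111617, -0.57164093,  0.21790035]), 'tool_rot': array([-9.95453989e-04,  9.78675106e-01,  2.05411876e-01, -7.86224033e-05]), 'contact_force': array([-0.39834863,  0.52347454, -0.00808801]), 'ft_torque': array([-0.00079952,  0.04180068, -0.02487586]), 'grasp_force': 0.0, 'gripper_width': 0.9984945629333427} 0.014
scene {'fx': 540.38295860577, 'fy': 540.38295860577, 'cx': 279.9063083115985, 'cy': 208.82059260462742, 'R': array([[-0.71430014,  0.69979268, -0.00809387],
       [ 0.59749473,  0.60377819, -0.52768546],
       [-0.36438352, -0.38176184, -0.84940129]]), 't': array([ 0.36483862, -0.29646919,  2.12693361])}
top {'fx': 442.7700843802707, 'fy': 442.7700843802707, 'cx': 284.67663647685873, 'cy': 204.80638217394394, 'R': array([[ 0.01369881, -0.99989394,  0.00494411],
       [-0.98957648, -0.01426602, -0.14329994],
       [ 0.14335527, -0.00292954, -0.98966696]]), 't': array([0.02893334, 0.5700541 , 1.26455389])}
```

View pics/top0.png

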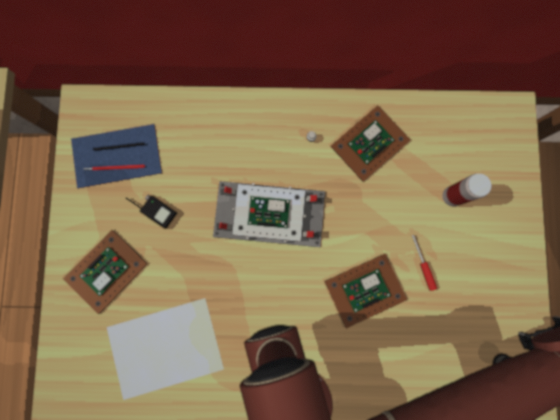

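View pics/scene0.png

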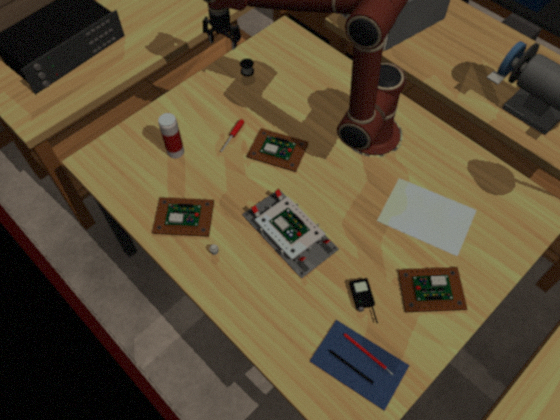

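The top view shows the aluminium plate on its grey base at about (269,212). The red tails are at (228,190), (222,225), (311,199) and (311,235). The possible look-alikes are the brown boards at (370,143), (105,271) and (366,290), which are bystanders. I choose the white aluminium plate at (269,212) and will check it in one crop.

```bash
cat > h.py <<'E'
import numpy as np, cv2
from plant import manip, imaging
def ray(f,u,v,z):
    d=f["R"].T@np.array([(u-f["cx"])/f["fx"],(v-f["cy"])/f["fy"],1]); c=-f["R"].T@f["t"]
    return c+d*(z-c[2])/d[2]
def proj(f,X):
    p=f["R"]@np.asarray(X)+f["t"]; return np.array([f["fx"]*p[0]/p[2]+f["cx"],f["fy"]*p[1]/p[2]+f["cy"]])
E
python3 - <<'E'
from h import *
f=imaging.grab_frame("top"); im=f["image"]; x0,y0,x1,y1=205,172,337,256
c=im[y0:y1,x0:x1]; hsv=cv2.cvtColor(c,cv2.COLOR_RGB2HSV)
def big(m,k=3):
    m=cv2.morphologyEx(m.astype(np.uint8),cv2.MORPH_CLOSE,np.ones((k,k)))
    cs,_=cv2.findContours(m,cv2.RETR_EXTERNAL,cv2.CHAIN_APPROX_NONE); return sorted(cs,key=cv2.contourArea)[::-1]
wm=(hsv[...,1]<45)&(hsv[...,2]>165); gm=(hsv[...,1]<60)
for n,m,z in(("plate",wm,.04),("base",gm,.008)):
    k=big(m,5)[0]; P=np.array([ray(f,u+x0,v+y0,z)[:2] for u,v in k[:,0]],np.float32)
    print(n,cv2.minAreaRect(P*1000))
red=((hsv[...,0]<8)|(hsv[...,0]>172))&(hsv[...,1]>140)&(hsv[...,2]>70)
for k in big(red,1)[:8]:
    M=k[:,0].mean(0)+[x0,y0]; print("red",M,cv2.contourArea(k),ray(f,*M,.053))
cv2.imwrite("pics/crop1.png",cv2.resize(c[:,:,::-1],None,fx=6,fy=6,interpolation=cv2.INTER_CUBIC))
E
```

```text
plate ((548.114501953125, 84.52517700195312), (193.19070434570312, 143.08755493164062), 85.31118774414062)
base ((548.6290283203125, 83.38916015625), (322.137939453125, 173.50784301757812), 85.10282135009766)
red [313.25 198.  ] 27.0 [ 0.58919617 -0.04641856  0.053     ]
red [309.77777778 233.83333333] 24.0 [ 0.48401146 -0.03683324  0.053     ]
red [222.70588235 225.64705882] 20.5 [0.50421158 0.21580101 0.053     ]
red [227.4375 189.875 ] 20.0 [0.60968522 0.20548468 0.053     ]
red [252.27272727 209.72727273] 8.5 [0.55199432 0.13124106 0.053     ]
```

View pics/crop1.png

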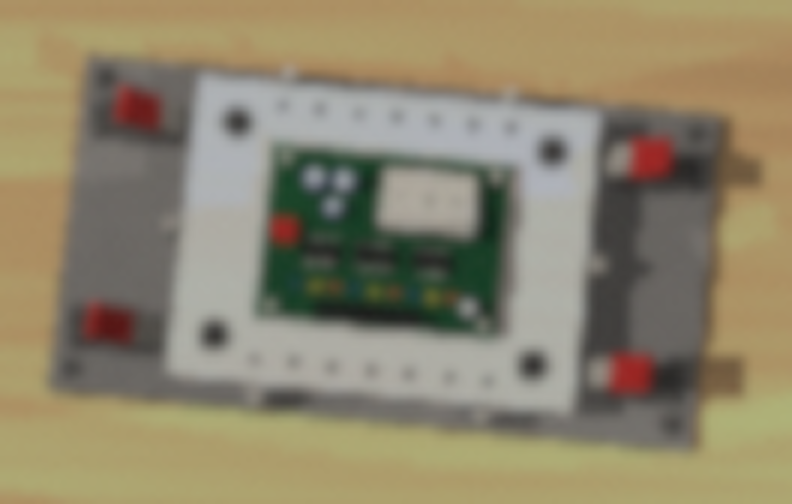

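The crop confirms it: a white aluminium plate with dark bolts at the crop's (237,122), (552,150), (214,334) and (533,365), and four red tails standing up. Centre is about (0.548, 0.084) with yaw -4.8°. The reds fit local (±53, ±127), as the sizes given require. First I'll turn to the plate's axes with the fingers shut, then travel to the near right corner.

{"api": "play_rows", "payload": {"commands": [[0,0,0,0,0,7.12],[0,0,0,0,0,7.12],[0,0,0,0,0,7.12],[0,0,0,0,0,7.12]], "hand": 0}}

```text
time: 0.48
tool_pos: [0.2512, -0.572, 0.2186]
tool_rot: [-0.0, 0.999, -0.045, -0.0]
contact_force: [-0.9, 0.2, -0.5]
gripper_width: 0.455
grasp_force: 0.0
```

{"api": "play_rows", "payload": {"commands": [[11.7,-37.5,0,0,0,0],[11.7,-37.5,0,0,0,0],[11.7,-37.5,0,0,0,0],[11.7,-37.5,0,0,0,0],[11.7,-37.5,0,0,0,0]]}}

```text
time: 0.9
tool_pos: [0.3253, -0.3884, 0.2186]
tool_rot: [-0.0, 0.999, -0.042, -0.0]
contact_force: [0.6, -0.4, -0.3]
gripper_width: -0.005
grasp_force: 0.0
```

{"api": "play_rows", "payload": {"commands": [[11.7,-37.5,0,0,0,0],[11.7,-37.5,0,0,0,0],[11.7,-37.5,0,0,0,0],[11.7,-37.5,0,0,0,0],[11.7,-37.5,0,0,0,0]]}}

```text
time: 1.32
tool_pos: [0.3992, -0.2063, 0.2189]
tool_rot: [0.0, 0.999, -0.042, 0.0]
contact_force: [0.2, -0.7, -0.3]
gripper_width: 0.002
grasp_force: 0.0
```

{"api": "play_rows", "payload": {"commands": [[11.7,-37.5,0,0,0,0],[11.7,-37.5,0,0,0,0],[11.7,-37.5,0,0,0,0],[11.7,-37.5,0,0,0,0],[11.7,-37.5,0,0,0,0]]}}

```text
time: 1.73
tool_pos: [0.4732, -0.0242, 0.2191]
tool_rot: [0.0, 0.999, -0.042, 0.0]
contact_force: [1.0, -0.4, -0.4]
gripper_width: 0.004
grasp_force: 0.0
```

{"api": "play_rows", "payload": {"commands": [[11.7,-37.5,0,0,0,0],[0,0,30,0,0,0],[0,0,30,0,0,0],[0,0,30,0,0,0],[0,0,0,0,0,0]]}}

```text
time: 2.15
tool_pos: [0.4829, 0.0112, 0.122]
tool_rot: [-0.001, 0.999, -0.041, -0.006]
contact_force: [-0.5, -0.2, -1.2]
gripper_width: -0.001
grasp_force: 0.0
```

```bash
cat >> h.py <<'E'
def loc():
    s=manip.state(); a=np.radians(-4.8); d=s["tool_pos"][:2]*1000-[548,84]; c,n=np.cos(a),np.sin(a)
    from scipy.spatial.transform import Rotation as Ro
    R=Ro.from_quat(np.roll(s["tool_rot"],-1)).as_matrix()
    print("t",s["time"],"local",np.round([c*d[0]+n*d[1],-n*d[0]+c*d[1]],1),"tip",round(s["tool_pos"][2]*1000-14,2),"F",np.round(s["contact_force"],1),"xdir",np.degrees(np.arctan2(R[1,0],R[0,0])).round(2),"z",R[:,2].round(3),"w",s["gripper_width"])
E
python3 - <<'E'
from h import *
loc(); f=imaging.grab_frame("top"); c=f["image"][150:290,190:370]
cv2.imwrite("pics/b.png",cv2.resize(c[:,:,::-1],None,fx=4,fy=4))
for n,p in dict(NL=(-53,78),NR=(-53,-78),FL=(53,78),FR=(53,-78)).items():
    a=np.radians(-4.8);x=548+np.cos(a)*p[0]-np.sin(a)*p[1];y=84+np.sin(a)*p[0]+np.cos(a)*p[1]; print(n,x,y,proj(f,[x/1e3,y/1e3,.04]))
E
```

```text
t 2.15 local [-58.8 -78. ] tip 107.97 F [-0.5 -0.2 -1.2] xdir -4.71 z [-0.013  0.002 -1.   ] w -0.000598951990430353
NL 501.7127502396969 166.16136871807407 [240.22905862 227.16631366]
NR 488.6590066798557 10.708482675151387 [293.26468046 232.36570653]
FL 607.3409933201443 157.2915173248486 [244.22560998 191.66337047]
FR 594.2872497603031 1.8386312819259416 [296.65153034 196.76419838]
```

{"api": "play_rows", "payload": {"commands": [[0,0,25,0,0,0],[0,0,20,0,0,0],[0,0,0,0,0,0],[0,0,0,0,0,0]]}}

```text
time: 2.53
tool_pos: [0.4881, 0.0099, 0.0852]
tool_rot: [-0.0, 0.999, -0.042, 0.0]
contact_force: [-0.1, 0.6, 0.6]
gripper_width: -0.002
grasp_force: 0.0
```

```bash
python3 -c "
from h import *
loc()"
```

```text
t 2.5333 local [-53.5 -78.9] tip 71.19 F [-0.1  0.6  0.6] xdir -4.8 z [ 0.  0. -1.] w -0.002217736328242644
```

{"api": "play_rows", "payload": {"commands": [[0,0,14,0,0,0],[0,0,12,0,0,0],[0,0,0,0,0,0],[0,0,2,0,0,0],[0,0,0,0,0,0]]}}

```text
time: 2.95
tool_pos: [0.4882, 0.01, 0.0568]
tool_rot: [0.0, 0.999, -0.042, 0.0]
contact_force: [0.7, -0.3, 0.0]
gripper_width: -0.002
grasp_force: 0.0
```

{"api": "play_rows", "payload": {"commands": [[0,0,1,0,0,0],[0,0,1,0,0,0],[0,0,0,0,0,0]]}}

```text
time: 3.2
tool_pos: [0.4879, 0.0101, 0.0544]
tool_rot: [0.0, 0.999, -0.042, 0.0]
contact_force: [-0.1, -0.6, 0.9]
gripper_width: -0.002
grasp_force: 0.0
```

{"api": "play_rows", "payload": {"commands": [[0,0,1,0,0,0],[0,0,0,0,0,0],[0,0,0,0,0,0]]}}

```text
time: 3.45
tool_pos: [0.4877, 0.0101, 0.0531]
tool_rot: [-0.0, 0.999, -0.042, -0.0]
contact_force: [-0.0, -0.5, -0.4]
gripper_width: -0.001
grasp_force: 0.0
```

{"api": "play_rows", "payload": {"commands": [[0,0,1,0,0,0],[0,0,0,0,0,0],[0,0,0,0,0,0]]}}

```text
time: 3.7
tool_pos: [0.4877, 0.0101, 0.052]
tool_rot: [0.0, 0.999, -0.042, -0.0]
contact_force: [0.7, -1.4, 0.7]
gripper_width: 0.004
grasp_force: 0.0
```

{"api": "play_rows", "payload": {"commands": [[0,0,1,0,0,0],[0,0,0,0,0,0],[0,0,0,0,0,0]]}}

```text
time: 3.95
tool_pos: [0.4877, 0.0101, 0.051]
tool_rot: [-0.0, 0.999, -0.042, -0.0]
contact_force: [-0.7, -0.2, 0.2]
gripper_width: -0.002
grasp_force: 0.0
```

{"api": "play_rows", "payload": {"commands": [[0,0,1,0,0,0],[0,0,0,0,0,0],[0,0,0,0,0,0]]}}

```text
time: 4.2
tool_pos: [0.4877, 0.0101, 0.05]
tool_rot: [0.0, 0.999, -0.042, -0.0]
contact_force: [0.1, 0.5, 1.3]
gripper_width: -0.001
grasp_force: 0.0
```

```bash
python3 -c "
from h import *
loc()"
```

```text
t 4.2 local [-53.9 -78.7] tip 36.03 F [0.1 0.5 1.3] xdir -4.77 z [-0.  0. -1.] w -0.0012126656301655989
```

{"api": "play_rows", "payload": {"commands": [[0,0,1,0,0,0],[0,0,0,0,0,0],[0,0,0,0,0,0]]}}

```text
time: 4.45
tool_pos: [0.4877, 0.0101, 0.049]
tool_rot: [0.0, 0.999, -0.042, -0.0]
contact_force: [-1.0, -0.1, 0.5]
gripper_width: -0.003
grasp_force: 0.0
```

{"api": "play_rows", "payload": {"commands": [[0,0,1,0,0,0],[0,0,0,0,0,0],[0,0,0,0,0,0]]}}

```text
time: 4.7
tool_pos: [0.4877, 0.0101, 0.048]
tool_rot: [-0.0, 0.999, -0.042, -0.0]
contact_force: [0.8, -0.1, -0.3]
gripper_width: 0.002
grasp_force: 0.0
```

```bash
python3 -c "
from h import *
loc()
f=imaging.grab_frame('scene'); c=f['image'][160:290,220:360]
cv2.imwrite('pics/c.png',cv2.resize(c[:,:,::-1],None,fx=5,fy=4.5,interpolation=cv2.INTER_CUBIC))"
```

```text
t 4.7 local [-53.9 -78.6] tip 34.01 F [ 0.8 -0.1 -0.3] xdir -4.77 z [-0.  0. -1.] w 0.0015358933733176073
```

View pics/c.png

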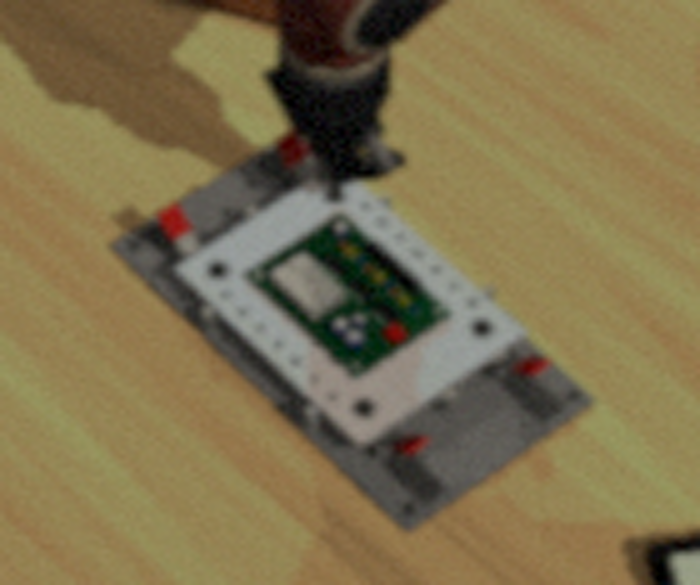

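The fingers stand over the near right corner with nothing moved and no force yet, so the real tips must be higher than nominal. I'll go on in 1 mm steps.

{"api": "play_rows", "payload": {"commands": [[0,0,1,0,0,0],[0,0,1,0,0,0],[0,0,0,0,0,0]]}}

```text
time: 5.0
tool_pos: [0.4876, 0.0101, 0.0458]
tool_rot: [-0.0, 0.999, -0.042, -0.0]
contact_force: [0.5, -0.7, -0.7]
gripper_width: 0.001
grasp_force: 0.0
```

{"api": "play_rows", "payload": {"commands": [[0,0,1,0,0,0],[0,0,1,0,0,0],[0,0,0,0,0,0]]}}

```text
time: 5.25
tool_pos: [0.4876, 0.0101, 0.0438]
tool_rot: [-0.0, 0.999, -0.042, -0.0]
contact_force: [0.2, -0.8, 0.3]
gripper_width: -0.004
grasp_force: 0.0
```

```bash
python3 -c "
from h import *
loc(); f=imaging.grab_frame('scene'); p=manip.state()['tool_pos']
for d in (0,.014): 
  q=proj(f,p-[0,0,d]); print(q,(q-[220,160])*[5,4.5])
c=f['image'][190:215,270:320]; cv2.imwrite('pics/d.png',cv2.resize(c[:,:,::-1],None,fx=14,fy=14,interpolation=cv2.INTER_CUBIC))"
```

```text
t 5.25 local [-54.1 -78.7] tip 29.81 F [ 0.2 -0.8  0.3] xdir -4.77 z [-0.  0. -1.] w -0.004107666887831487
[286.50049882 202.539727  ] [332.50249411 191.42877151]
[286.49154942 204.65789976] [332.45774712 200.96054891]
```

{"api": "play_rows", "payload": {"commands": [[0,0,1,0,0,0],[0,0,1,0,0,0],[0,0,0,0,0,0]]}}

```text
time: 5.55
tool_pos: [0.4876, 0.0101, 0.0419]
tool_rot: [-0.0, 0.999, -0.042, -0.0]
contact_force: [-1.5, -0.4, 0.4]
gripper_width: 0.002
grasp_force: 0.0
```

View pics/d.png

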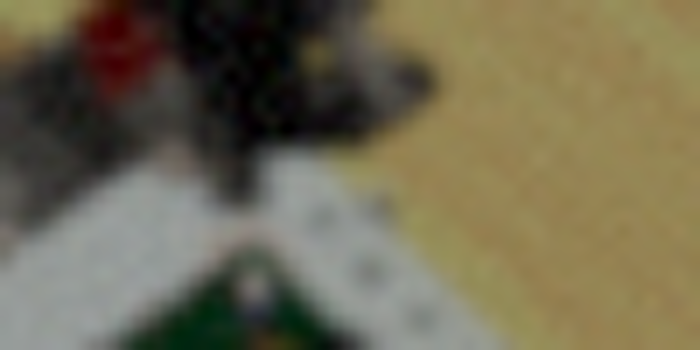

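The dark narrow end at the crop's (238,200) is either the fingertip or the bolt itself. Tracking is exact and there is no force, so I'm not yet in contact.

{"api": "play_rows", "payload": {"commands": [[0,0,1,0,0,0],[0,0,1,0,0,0],[0,0,0,0,0,0]]}}

```text
time: 5.8
tool_pos: [0.4876, 0.0101, 0.0399]
tool_rot: [-0.0, 0.999, -0.042, -0.0]
contact_force: [0.0, 0.1, -0.5]
gripper_width: -0.003
grasp_force: 0.0
```

```bash
python3 -c "
from h import *
loc(); f=imaging.grab_frame('scene'); p=manip.state()['tool_pos']
for d in (0,.014): print(proj(f,p-[0,0,d]))
print('bolt',proj(f,[.4887,.0107,.04]))
c=f['image'][150:250,215:350]; cv2.imwrite('pics/e.png',cv2.resize(c[:,:,::-1],None,fx=5.9,fy=5.9,interpolation=cv2.INTER_CUBIC))
f=imaging.grab_frame('top');print('top tip',proj(f,p-[0,0,.014]))
c=f['image'][170:270,215:350]; cv2.imwrite('pics/f.png',cv2.resize(c[:,:,::-1],None,fx=5.9,fy=5.9,interpolation=cv2.INTER_CUBIC))
"
```

```text
t 5.8 local [-54.  -78.7] tip 25.86 F [ 0.   0.1 -0.5] xdir -4.77 z [-0.  0. -1.] w -0.00266948892951496
[286.49277631 203.14999183]
[286.48389025 205.26070063]
bolt [286.38937127 203.41322091]
top tip [293.3332671  233.09914997]
```

View pics/e.png

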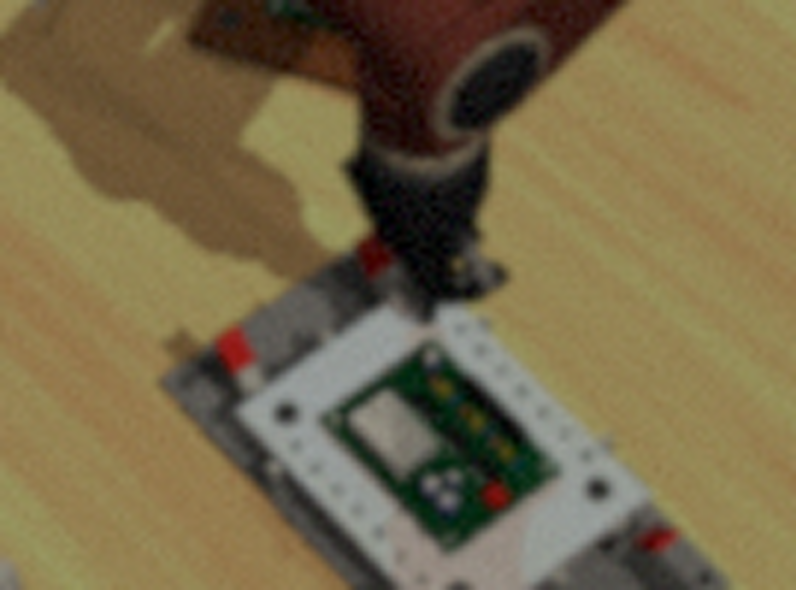

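The picture shows the fingertip end near (287,203.4), level with the bolt at z=40, while TCP itself reads 40. So the shut tips seem to end about at the TCP, and contact should come soon.

{"api": "play_rows", "payload": {"commands": [[0,0,1,0,0,0],[0,0,0,0,0,0]]}}

```text
time: 6.07
tool_pos: [0.4877, 0.0101, 0.039]
tool_rot: [-0.0, 0.999, -0.042, -0.0]
contact_force: [0.1, -0.1, -0.7]
gripper_width: 0.002
grasp_force: 0.0
```

{"api": "play_rows", "payload": {"commands": [[0,0,1,0,0,0],[0,0,0,0,0,0]]}}

```text
time: 6.23
tool_pos: [0.4876, 0.0101, 0.0379]
tool_rot: [-0.0, 0.999, -0.042, -0.0]
contact_force: [0.5, -0.2, 0.2]
gripper_width: 0.002
grasp_force: 0.0
```

{"api": "play_rows", "payload": {"commands": [[0,0,1,0,0,0],[0,0,0,0,0,0]]}}

```text
time: 6.4
tool_pos: [0.4876, 0.0101, 0.0369]
tool_rot: [-0.0, 0.999, -0.042, -0.0]
contact_force: [-0.4, -0.5, 1.3]
gripper_width: -0.001
grasp_force: 0.0
```

```bash
python3 -c "
from h import *
loc(); print(manip.state()['joint_efforts'].round(2))"
```

```text
t 6.4 local [-54.  -78.7] tip 22.92 F [-0.4 -0.5  1.3] xdir -4.77 z [-0.  0. -1.] w -0.0013980463705665646
[-1.000e-02 -2.844e+01 -3.235e+01  0.000e+00 -3.000e-02  0.000e+00]
```

View pics/f.png

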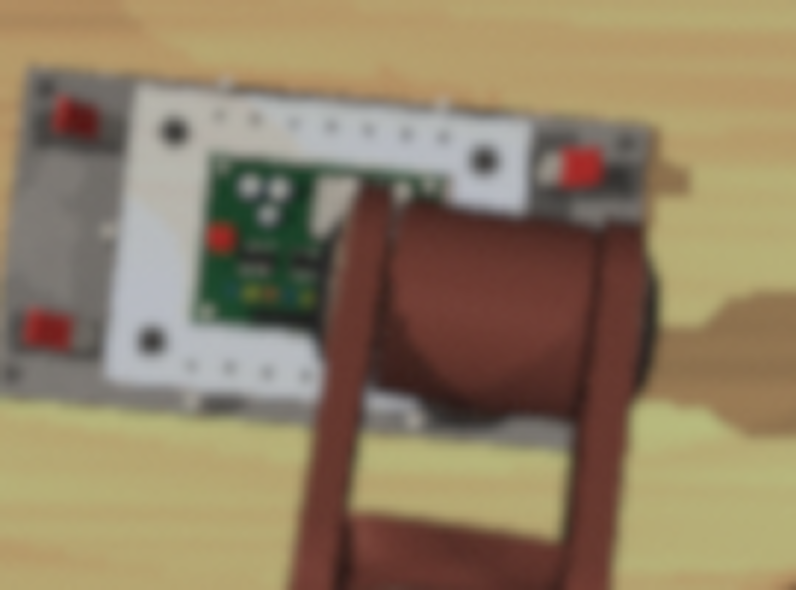

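The top view shows the wrist over the near right corner and the other three corners undisturbed. I'll continue down.

{"api": "play_rows", "payload": {"commands": [[0,0,1,0,0,0],[0,0,0,0,0,0],[0,0,0,0,0,0]]}}

```text
time: 6.65
tool_pos: [0.4877, 0.0101, 0.036]
tool_rot: [-0.0, 0.999, -0.042, -0.0]
contact_force: [-0.2, -0.1, -1.1]
gripper_width: -0.002
grasp_force: 0.0
```

{"api": "play_rows", "payload": {"commands": [[0,0,1,0,0,0],[0,0,0,0,0,0],[0,0,0,0,0,0]]}}

```text
time: 6.9
tool_pos: [0.4877, 0.0101, 0.035]
tool_rot: [-0.0, 0.999, -0.042, -0.0]
contact_force: [-0.4, 0.2, 0.5]
gripper_width: 0.003
grasp_force: 0.0
```

{"api": "play_rows", "payload": {"commands": [[0,0,1,0,0,0],[0,0,0,0,0,0],[0,0,0,0,0,0]]}}

```text
time: 7.15
tool_pos: [0.4877, 0.0101, 0.034]
tool_rot: [-0.0, 0.999, -0.042, -0.0]
contact_force: [0.6, 0.2, 0.2]
gripper_width: -0.003
grasp_force: 0.0
```

```bash
python3 -c "
from h import *
f=imaging.grab_frame('scene'); p=manip.state()['tool_pos']
print(cv2.cvtColor(f['image'],cv2.COLOR_RGB2GRAY)[188:212,276:304])
e=cv2.imread('pics/scene0.png',0); print(e[196:210,276:304])"
```

```text
[[124  81  37  16   3  24   1  18   3  12   7  20   4  18  17   2  10  21
   28  66 109 135 136 133 132 131 133 127]
 [111  74  33   8   6  10  12   0   6  23   7   7  13   0   7  10  22  14
   25  62 107 129 137 134 134 133 133 130]
 [ 80  48  28   4   6   5   1  13   7   9  20   8  12  12  18  11  24  37
   26  48  95 125 131 138 136 135 134 132]
 [ 49  31  26  13   2  16   6   2   1   8  22  20   9   0   9   2  27  37
   42  56  90 121 130 131 131 137 131 132]
 [ 29  19  23  15  10  11   1   0   3  14   5  16  16   0  11  13  24  46
   61  77 105 123 133 134 134 131 137 137]
 [ 30  32  19  31  33  17  20  11   3  18   7   3  20   4   1   7  26  46
   72  92 111 126 132 134 131 132 134 138]
 [ 29  29  30  26  33  27  20  16  15   6  12   1   2  14  15  26  44  55
   73  91 100 105 118 123 130 130 134 138]
 [ 29  36  27  33  41  43  35  20  10   6  22  19   9   6   7  40  70  71
   66  84  90  83  83 104 115 130 135 132]
 [ 30  35  47  47  58  57  45  27  17   6  13  14   3  17  16  41  57  56
   51  72  83  77  59  63  94 119 133 132]
 [ 31  43  44  53  60  58  49  38  32  13  16  
[... 2647 characters left out ...]
111 126 135 133 135 135 138 128 113  85  64  64  93 115 132 129 132 131
  135 125 108 106 115 124 121 122 121 122]
 [126 133 135 133 135 133 131 134 126 118 112 111 116 127 133 130 117 115
  123 128 116 108 116 129 128 124 121 125]
 [133 134 135 133 138 132 133 134 134 132 129 126 127 130 134 130 122 122
  128 130 131 125 127 130 129 129 124 124]
 [133 139 133 132 133 134 133 134 136 128 114 106 107 119 129 134 130 131
  132 128 131 127 129 129 130 128 127 127]
 [133 133 133 133 134 136 132 132 127 108  80  74  82  92 120 129 133 134
  133 121 117 125 129 132 130 131 127 127]
 [132 132 134 137 135 135 127 113  98  74  55  82  90  78  93 116 130 134
  129 117 107 116 127 134 131 130 130 128]]
```

{"api": "play_rows", "payload": {"commands": [[0,0,1,0,0,0],[0,0,0,0,0,0],[0,0,0,0,0,0]]}}

```text
time: 7.45
tool_pos: [0.4877, 0.0101, 0.033]
tool_rot: [-0.0, 0.999, -0.042, -0.0]
contact_force: [0.3, 0.2, 0.7]
gripper_width: 0.003
grasp_force: 0.0
```

{"api": "play_rows", "payload": {"commands": [[0,0,1,0,0,0],[0,0,0,0,0,0],[0,0,0,0,0,0]]}}

```text
time: 7.7
tool_pos: [0.4877, 0.0101, 0.032]
tool_rot: [-0.0, 0.999, -0.042, -0.0]
contact_force: [-0.4, 0.1, -0.8]
gripper_width: -0.001
grasp_force: 0.0
```

{"api": "play_rows", "payload": {"commands": [[0,0,1,0,0,0],[0,0,0,0,0,0],[0,0,0,0,0,0]]}}

```text
time: 7.95
tool_pos: [0.4877, 0.0101, 0.031]
tool_rot: [-0.0, 0.999, -0.042, -0.0]
contact_force: [0.4, 0.1, -0.9]
gripper_width: 0.003
grasp_force: 0.0
```

```bash
python3 -c "
from h import *
loc(); from plant import manip
print([a for a in dir(manip) if a[0]!='_'])
f=imaging.grab_frame('scene');c=f['image'][165:235,235:335]; cv2.imwrite('pics/g.png',cv2.resize(c[:,:,::-1],None,fx=8,fy=8,interpolation=cv2.INTER_CUBIC))"
```

```text
t 7.95 local [-53.9 -78.7] tip 16.99 F [ 0.4  0.1 -0.9] xdir -4.77 z [-0.  0. -1.] w 0.002645664350977881
['IKError', 'job_done', 'nose_length', 'state']
```

View pics/g.png

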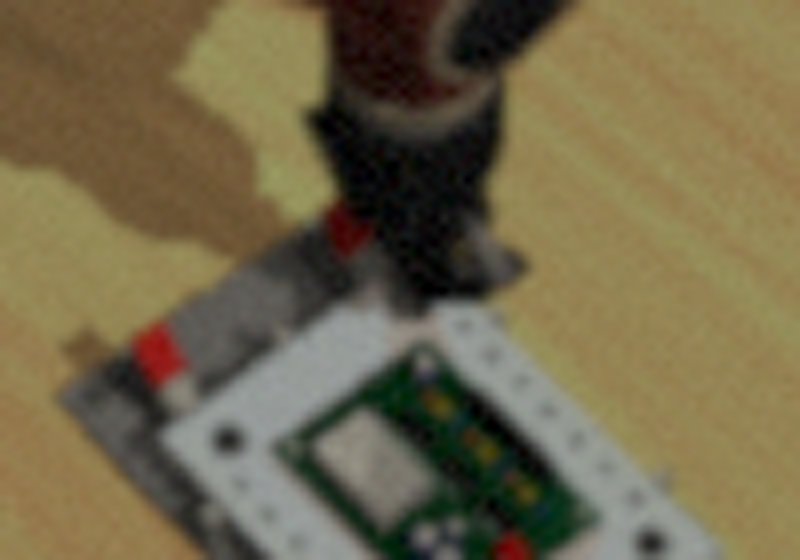

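The wrist keeps descending, and the dark spot near (286,203.7) stays put, so that is the bolt. The black finger block's lower edge at (291,202) is only now nearing the plate, so I'll continue until there is force.

{"api": "play_rows", "payload": {"commands": [[0,0,1,0,0,0],[0,0,0,0,0,0],[0,0,0,0,0,0]]}}

```text
time: 8.25
tool_pos: [0.4877, 0.0101, 0.03]
tool_rot: [-0.0, 0.999, -0.042, -0.0]
contact_force: [-0.1, 0.2, -0.3]
gripper_width: -0.001
grasp_force: 0.0
```

{"api": "play_rows", "payload": {"commands": [[0,0,1,0,0,0],[0,0,0,0,0,0],[0,0,0,0,0,0]]}}

```text
time: 8.5
tool_pos: [0.4877, 0.0101, 0.029]
tool_rot: [-0.0, 0.999, -0.042, -0.0]
contact_force: [0.8, 0.1, -0.2]
gripper_width: 0.0
grasp_force: 0.0
```

{"api": "play_rows", "payload": {"commands": [[0,0,1,0,0,0],[0,0,0,0,0,0],[0,0,0,0,0,0]]}}

```text
time: 8.75
tool_pos: [0.4877, 0.0102, 0.028]
tool_rot: [-0.0, 0.999, -0.042, -0.0]
contact_force: [-0.3, 0.2, 0.6]
gripper_width: -0.0
grasp_force: 0.0
```

```bash
python3 -c "
from h import *
loc()
e=cv2.imread('pics/scene0.png').astype(int); f=imaging.grab_frame('scene')
# triangulate bolts between views
T=imaging.grab_frame('top')
def cen(f,X):
    q=proj(f,X).round().astype(int); g=255-cv2.cvtColor(f['image'],cv2.COLOR_RGB2GRAY).astype(float)[q[1]-4:q[1]+5,q[0]-4:q[0]+5]
    g=np.clip(g-np.median(g)-25,0,None); y,x=np.mgrid[-4:5,-4:5]; return q+np.array([(g*x).sum(),(g*y).sum()])/g.sum()
for n,p in dict(NL=(501.7,166.2),FL=(607.3,157.3),FR=(594.3,1.8)).items():
    X=np.array([p[0],p[1],40])/1e3; ps=[cen(k,X) for k in(f,T)]
    P=[np.array([[k['fx'],0,k['cx']],[0,k['fy'],k['cy']],[0,0,1]])@np.c_[k['R'],k['t']] for k in(f,T)]
    Y=cv2.triangulatePoints(P[0],P[1],ps[0],ps[1]); print(n,(Y[:3]/Y[3]).ravel()*1e3)
"
```

```text
t 8.75 local [-53.9 -78.6] tip 14.02 F [-0.3  0.2  0.6] xdir -4.77 z [-0.  0. -1.] w -6.902817153492123e-05
NL [500.94891702 165.93596948  42.1304833 ]
FL [606.48633574 157.3016275   41.27211897]
FR [593.95923306   1.81478108  41.58400213]
```

Forces are still nil, although the plate height checks out at about 41 mm by triangulation. I'll lift clear and check where the tips really end.

{"api": "play_rows", "payload": {"commands": [[0,0,-30,0,0,0],[0,0,-30,0,0,0],[0,0,0,0,0,0],[0,0,0,0,0,0]]}}

```text
time: 9.18
tool_pos: [0.4897, 0.0099, 0.0906]
tool_rot: [0.0, 0.999, -0.042, 0.003]
contact_force: [0.0, -0.3, -0.9]
gripper_width: 0.001
grasp_force: 0.0
```

```bash
python3 -c "
from h import *
loc()
f=imaging.grab_frame('scene'); p=manip.state()['tool_pos']
print(proj(f,p),proj(f,p-[0,0,.014]),proj(f,p+[0,0,.059]))
print(cv2.cvtColor(f['image'],cv2.COLOR_RGB2GRAY)[180:208,274:302])
c=f['image'][150:225,235:335]; cv2.imwrite('pics/i.png',cv2.resize(c[:,:,::-1],None,fx=8,fy=8,interpolation=cv2.INTER_CUBIC))"
```

```text
t 9.1833 local [-51.9 -78.8] tip 76.58 F [ 0.  -0.3 -0.9] xdir -4.77 z [ 0.005 -0.001 -1.   ] w 0.0009834342176898447
[286.39108965 195.67369238] [286.3826499  197.87827239] [286.42786907 186.06638824]
[[137 133 120  85  36   8   8  14   1  18  22  13   5   5   4   7  16  17
   14  14  25  47  94 122 131 131 135 133]
 [133 133 123 100  57  15   1  13   7  12  15  21  18  18   5   6   9  14
   26  38  32  40  84 120 132 133 133 132]
 [138 137 131 110  80  40  23  14  13   8  16  19  13  24  14   1  17  20
   25  45  51  60  87 116 130 133 134 130]
 [137 140 132 125 104  84  65  42  17   9   9  23  19  13   5   7   7  12
   28  46  67  76 100 122 129 131 133 128]
 [132 138 136 133 121 119  94  60  15   0  11  19  13   9  16   6   4  21
   29  52  74  90 105 119 132 134 133 134]
 [134 137 134 136 136 127 112  73  36   9  15  12  13   0   6  10  10  30
   41  50  70  87  95 109 122 124 127 129]
 [137 132 135 133 133 134 123  89  33   4   9   0   1  11   1  17  28  48
   58  61  62  81  90  89  89  97 113 123]
 [135 136 133 131 133 136 132 102  62  20  16  10   0   6  21   1  25  43
   57
[... 1678 characters left out ...]
 63  53  53  67  97 122 144 151 154 151 133  98  73  76 107 139 153 152
  153 146 145 141 138 136 133 129 131 128]
 [ 60  68  89 114 138 147 154 153 151 149 123  85  51  52  91 132 155 153
  152 155 146 141 138 134 133 130 128 130]
 [ 69  96 123 144 153 150 155 155 152 151 131 103  78  78 109 138 152 150
  147 146 149 143 127 120 128 132 133 131]
 [112 134 147 152 155 154 155 155 155 149 147 137 129 128 137 147 152 149
  133 133 142 145 129 120 127 135 137 133]
 [141 152 153 154 153 151 152 154 154 154 154 147 152 147 145 152 152 152
  143 140 150 149 147 139 138 135 136 137]
 [150 154 155 154 151 157 153 154 157 154 154 149 133 122 123 137 150 153
  152 150 153 151 149 147 147 145 140 142]]
```

View pics/i.png

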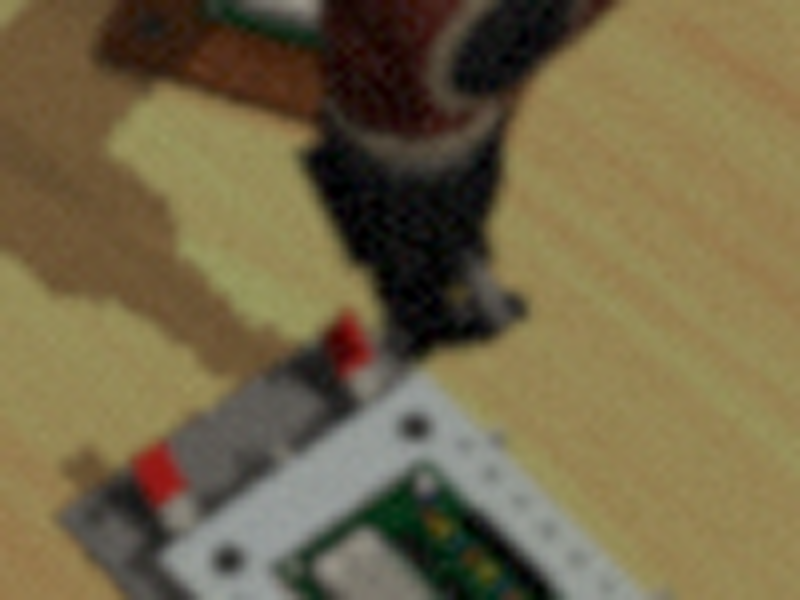

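The picture shows the finger block ending near (285,194.5), well clear of the bolt at (286.6,203). The tips are higher than the nominal tip row of 198 (near corner about 202). I'll check this against the start picture, where the open fingers are in view.

```bash
python3 -c "
from h import *
f=imaging.grab_frame('scene'); e=cv2.imread('pics/scene0.png',0)
from scipy.spatial.transform import Rotation as Ro
R=Ro.from_quat([.9787,.2054,0,0]).as_matrix(); p=np.array([.2511,-.5716,.2179])
for nz in(.001,-.05,-.1):
  print(nz,[proj(f,p+R@[0,s,nz]).round(1) for s in(-.05,0,.05)])
print((e[2:60:2,190:256:2]<45).astype(int).__str__().replace('0','.'))
np.set_printoptions(linewidth=200)
i=cv2.imread('pics/i.png'); b=i[::8,::8]; print(b.shape)
"
```

```text
0.001 [array([235.3,  53.9]), array([223.4,  50.6]), array([211.6,  47.3])]
-0.05 [array([234.3,  43.4]), array([222.1,  40. ]), array([210.1,  36.7])]
-0.1 [array([233.2,  32.6]), array([220.8,  29.2]), array([208.5,  25.9])]
[[. . . . . . . . . 1 1 1 1 1 1 1 1 1 1 1 1 1 1 1 1 1 1 1 1 1 1 1 1]
 [. . . . . . . . . 1 1 1 1 1 1 1 1 1 1 1 1 1 1 1 1 1 1 1 1 1 1 1 1]
 [. . . . . . . . . . 1 1 1 1 1 1 1 1 1 1 1 1 1 1 1 1 1 1 . . 1 1 1]
 [. . . . . . . . . . 1 1 1 1 1 1 1 1 1 1 . . 1 1 1 1 1 . . . . . .]
 [. . . . . . . . . . 1 1 1 1 1 1 1 1 1 1 . . . . . 1 . . . . . . .]
 [. . . . . . . . . . 1 1 1 1 1 1 1 1 1 1 . . . . . . . . . . . . .]
 [. . . . . . . . . . 1 1 1 1 1 1 1 1 1 1 . . . . . . . . . . . . .]
 [. . . . . . . . . . 1 1 1 1 1 1 1 1 1 1 . . . . . . . . . . . . .]
 [. . . . . . . . 1 . 1 1 1 1 1 1 1 1 1 1 . . . . . . . . . . . . .]
 [. . . . . . . 1 1 1 1 1 1 1 1 1 1 1 1 1 . . . . . . . . . . . . .]
 [. . . . . . . 1 1 1 1 1 1 1 1 1 1 1 1 1 . 1 1 1 . . . . . . . . .]
 [. . . . . . . 1 1 . . 1 1 1 1 1 1 1 1 1 1 1 1 1 . . . . . . . . .]
 [. . . . . . . 1 1 . . 1 1 1 1 1 1 1 1 1 1 1
[... 441 characters left out ...]
 . . . . . . . 1 1 1 1 1 . . . . . . . . 1 1 1 1 . . . . . . . .]
 [. . . . . . 1 1 1 . . 1 . . . . . . . . . . 1 1 . . . . . . . . .]
 [. . . . 1 1 1 1 . 1 . . . . . . . . . . . . 1 1 . . . . . . . . .]
 [. . . 1 1 1 . 1 1 . . . . . . . . . . . . . 1 . . . . . . . . . .]
 [. 1 1 1 1 . 1 . . . . . . . . . . . . . . . . . . . . . . . . . .]
 [1 1 1 . 1 1 . . . . . . . . . . . . . . . . . . . . . . . . . . .]
 [1 . . 1 1 . . . . . . . . . . . . . . . . . . . . . . . . . . . .]
 [1 . . . . . . . . . . . . . . . . . . . . . . . . . . . . . . . .]
 [. 1 . . . . . . . . . . . . . . . . . . . . . . . . . . . . . . .]
 [. . . . . . . . . . . . . . . . . . . . . . . . . . . . . . . . .]]
(75, 100, 3)
```

The start picture agrees: the tips end about 35 mm short of nominal. Contact should therefore come at a TCP reading of about 15–25 mm, so I'll go back down with small steps there.

{"api": "play_rows", "payload": {"commands": [[0,0,30,0,0,0],[0,0,28,0,0,0],[0,0,0,0,0,0],[0,0,0,0,0,0]]}}

```text
time: 9.62
tool_pos: [0.4867, 0.0103, 0.0283]
tool_rot: [-0.0, 0.999, -0.042, -0.002]
contact_force: [-0.1, 0.5, -0.1]
gripper_width: 0.002
grasp_force: 0.0
```

{"api": "play_rows", "payload": {"commands": [[0,0,1,0,0,0],[0,0,1,0,0,0],[0,0,1,0,0,0],[0,0,0,0,0,0]]}}

```text
time: 9.95
tool_pos: [0.4867, 0.0102, 0.0278]
tool_rot: [-0.0, 0.999, -0.042, -0.002]
contact_force: [-6.2, 0.4, 11.6]
gripper_width: -0.001
grasp_force: 5.8
```

{"api": "play_rows", "payload": {"commands": [[0,0,1,0,0,0],[0,0,1,0,0,0],[0,0,0,0,0,0]]}}

```text
time: 10.2
tool_pos: [0.4868, 0.0102, 0.0277]
tool_rot: [0.0, 0.999, -0.041, -0.002]
contact_force: [-12.4, 1.1, 24.6]
gripper_width: -0.002
grasp_force: 12.1
```

{"api": "play_rows", "payload": {"commands": [[0,0,1,0,0,0],[0,0,1,0,0,0],[0,0,0,0,0,0]]}}

```text
time: 10.45
tool_pos: [0.4869, 0.0102, 0.0275]
tool_rot: [0.0, 0.999, -0.041, -0.003]
contact_force: [-20.5, 0.9, 36.6]
gripper_width: -0.001
grasp_force: 18.4
```

Near right is solid: 36 N gave only 0.3 mm of motion. Contact is at TCP reading 27.9. Next is far right.

{"api": "play_rows", "payload": {"commands": [[0,0,-20,0,0,0],[0,0,-25,0,0,0],[35,0,0,0,0,0],[35,0,0,0,0,0],[36,0,0,0,0,0]]}}

```text
time: 10.87
tool_pos: [0.5941, 0.0013, 0.0685]
tool_rot: [0.0, 0.999, -0.042, 0.0]
contact_force: [-0.3, -0.1, 1.3]
gripper_width: -0.001
grasp_force: 0.0
```

{"api": "play_rows", "payload": {"commands": [[0,0,0,0,0,0],[0,0,18,0,0,0],[0,0,16,0,0,0],[0,0,0,0,0,0],[0,0,0,0,0,0]]}}

```text
time: 11.28
tool_pos: [0.5913, 0.0015, 0.0322]
tool_rot: [-0.0, 0.999, -0.042, -0.002]
contact_force: [0.2, 0.8, 0.3]
gripper_width: 0.001
grasp_force: 0.0
```

```bash
python3 -c "
from h import *
loc()"
```

```text
t 11.2833 local [ 50.1 -78.5] tip 18.17 F [0.2 0.8 0.3] xdir -4.77 z [-0.004  0.001 -1.   ] w 0.0009398094393757017
```

{"api": "play_rows", "payload": {"commands": [[3,0,0,0,0,0],[0,0,2,0,0,0],[0,0,2,0,0,0],[0,0,1,0,0,0],[0,0,0,0,0,0]]}}

```text
time: 11.7
tool_pos: [0.5964, 0.0011, 0.0293]
tool_rot: [-0.0, 0.999, -0.042, 0.0]
contact_force: [-0.2, -0.0, 1.0]
gripper_width: 0.001
grasp_force: 0.0
```

{"api": "play_rows", "payload": {"commands": [[0,0,1,0,0,0],[0,0,1,0,0,0],[0,0,0,0,0,0]]}}

```text
time: 11.95
tool_pos: [0.5966, 0.001, 0.0273]
tool_rot: [0.0, 0.999, -0.042, 0.0]
contact_force: [-1.0, 0.0, 1.2]
gripper_width: 0.002
grasp_force: 0.6
```

{"api": "play_rows", "payload": {"commands": [[0,0,1,0,0,0],[0,0,1,0,0,0],[0,0,0,0,0,0]]}}

```text
time: 12.2
tool_pos: [0.5968, 0.0009, 0.0255]
tool_rot: [0.0, 0.999, -0.042, 0.0]
contact_force: [-0.2, -0.5, 3.8]
gripper_width: -0.004
grasp_force: 1.8
```

This corner gives: 2.4 mm at 3.8 N. I'll press a little more to see it bottom out.

{"api": "play_rows", "payload": {"commands": [[0,0,1,0,0,0],[0,0,1,0,0,0],[0,0,1,0,0,0],[0,0,0,0,0,0]]}}

```text
time: 12.53
tool_pos: [0.597, 0.0009, 0.0247]
tool_rot: [0.0, 0.999, -0.042, -0.0]
contact_force: [-6.0, 0.7, 14.8]
gripper_width: -0.0
grasp_force: 7.6
```

```bash
python3 -c "
from h import *
loc()"
```

```text
t 12.5333 local [ 55.7 -78.7] tip 10.71 F [-6.   0.7 14.8] xdir -4.76 z [-0. -0. -1.] w -7.009595549805489e-05
```

Far right is the worn corner; it bottomed after 3.2 mm. Now lift and go over its tail, with the target at local (53,-138).

{"api": "play_rows", "payload": {"commands": [[0,0,-25,0,0,0],[-2.5,0,-25,0,0,0],[0,20,0,0,0,0],[0,20,0,0,0,0],[0,20,0,0,0,0]]}}

```text
time: 12.95
tool_pos: [0.5889, -0.0588, 0.0723]
tool_rot: [-0.0, 0.999, -0.041, 0.0]
contact_force: [-0.8, -0.3, -0.6]
gripper_width: -0.001
grasp_force: 0.0
```

{"api": "play_rows", "payload": {"commands": [[0,0,0,0,0,0],[0,0,6,0,0,0],[0,0,6,0,0,0],[0,0,0,0,0,0]]}}

```text
time: 13.28
tool_pos: [0.5874, -0.0574, 0.0576]
tool_rot: [-0.001, 0.999, -0.041, -0.002]
contact_force: [0.1, 0.6, 0.2]
gripper_width: 0.002
grasp_force: 0.0
```

```bash
python3 -c "
from h import *
loc()"
```

```text
t 13.2833 local [  51.1 -137.6] tip 43.63 F [0.1 0.6 0.2] xdir -4.73 z [-0.004  0.001 -1.   ] w 0.0019129787951005684
```

{"api": "play_rows", "payload": {"commands": [[1,0,4,0,0,0],[0,0,4,0,0,0],[0,0,4,0,0,0],[0,0,4,0,0,0],[0,0,0,0,0,0]]}}

```text
time: 13.7
tool_pos: [0.5915, -0.0604, 0.0458]
tool_rot: [0.002, 0.999, -0.041, 0.002]
contact_force: [-1.3, -3.9, 5.8]
gripper_width: -0.003
grasp_force: 2.7
```

{"api": "play_rows", "payload": {"commands": [[0,0,4,0,0,0],[0,0,4,0,0,0],[0,0,4,0,0,0],[0,0,0,0,0,0]]}}

```text
time: 14.03
tool_pos: [0.5921, -0.0652, 0.0359]
tool_rot: [0.007, 0.999, -0.041, 0.002]
contact_force: [-5.6, -19.1, 12.0]
gripper_width: 0.003
grasp_force: 12.6
```

{"api": "play_rows", "payload": {"commands": [[0,0,4,0,0,0],[0,0,4,0,0,0],[0,0,4,0,0,0],[0,0,0,0,0,0]]}}

```text
time: 14.37
tool_pos: [0.592, -0.0704, 0.0247]
tool_rot: [0.012, 0.999, -0.04, 0.002]
contact_force: [-9.0, -34.1, 13.8]
gripper_width: 0.001
grasp_force: 20.2
```

```bash
python3 -c "
from h import *
loc()"
```

```text
t 14.3667 local [  56.7 -150.1] tip 10.68 F [ -9.  -34.1  13.8] xdir -4.61 z [ 0.003 -0.024 -1.   ] w 0.0005815553491408585
```

The outward push of 34 N means the tail's end is against the inner side of the finger, so I'm too far out. I'll lift and re-measure the tail by its red blob.

{"api": "play_rows", "payload": {"commands": [[0,0,-25,0,0,0],[0,0,-25,0,0,0],[0,0,-20,0,0,0],[0,20,0,0,0,0],[0,0,0,0,0,0]]}}

```text
time: 14.78
tool_pos: [0.5897, -0.0805, 0.0923]
tool_rot: [0.001, 0.999, -0.042, 0.002]
contact_force: [-1.0, -0.4, -0.8]
gripper_width: 0.001
grasp_force: 0.0
```

```bash
cat > red.py <<'E'
from h import *
loc(); f=imaging.grab_frame("scene"); c=f["image"]; hsv=cv2.cvtColor(c,cv2.COLOR_RGB2HSV)
m=((hsv[...,0]<8)|(hsv[...,0]>172))&(hsv[...,1]>130)&(hsv[...,2]>60)
a=np.radians(-4.8); W=lambda x,y,z:np.array([548+np.cos(a)*x-np.sin(a)*y,84+np.sin(a)*x+np.cos(a)*y,z])/1e3
for n,sx,sy in(("NL",-1,1),("NR",-1,-1),("FL",1,1),("FR",1,-1)):
    pr=[proj(f,W(53*sx,sy*(96+48*np.cos(t)-3.6*np.sin(t)),14.4+48*np.sin(t)+3.6*np.cos(t))).round(1) for t in(0,.3,.6,.9)]
    lo=np.min(pr,0)-5; hi=np.max(pr,0)+5; v,u=np.nonzero(m); k=(u>lo[0])&(u<hi[0])&(v>lo[1])&(v<hi[1])
    print(n,"pred 0,.3,.6,.9:",pr,"seen",u[k].mean().round(1),v[k].mean().round(1),k.sum())
cv2.imwrite("pics/last.png",cv2.resize(c[150:240,225:345,::-1],None,fx=6.5,fy=6.5,interpolation=cv2.INTER_CUBIC))
E
python3 red.py
```

```text
t 14.7833 local [  55.3 -160.5] tip 78.31 F [-1.  -0.4 -0.8] xdir -4.82 z [ 0.004 -0.002 -1.   ] w 0.0014956206148451726
NL pred 0,.3,.6,.9: [array([328.3, 249.1]), array([328. , 246.6]), array([326.8, 243.4]), array([324.8, 239.9])] seen 325.7 240.9 17
NR pred 0,.3,.6,.9: [array([274.7, 194.9]), array([275.2, 193.3]), array([276.4, 192.7]), array([278.3, 193. ])] seen 277.7 193.1 32
FL pred 0,.3,.6,.9: [array([304.8, 267.2]), array([304.3, 264.7]), array([303. , 261.5]), array([300.9, 258. ])] seen 301.7 258.5 16
FR pred 0,.3,.6,.9: [array([251.6, 210.9]), array([252. , 209.4]), array([253. , 208.8]), array([254.8, 209.3])] seen 252.1 208.8 34
```

The other three tails are unchanged, and the far right tail is now at about 0.4 rad. I'll re-press at its middle, local y about -136.

{"api": "play_rows", "payload": {"commands": [[-2,-12,0,0,0,0],[0,-12.5,0,0,0,0],[0,0,25,0,0,0],[0,0,25,0,0,0],[0,0,0,0,0,0]]}}

```text
time: 15.25
tool_pos: [0.5836, -0.0508, 0.0339]
tool_rot: [-0.001, 0.999, -0.041, -0.005]
contact_force: [-0.5, -0.0, -0.8]
gripper_width: -0.005
grasp_force: 0.0
```

{"api": "play_rows", "payload": {"commands": [[0,0,5,0,0,0],[0,0,5,0,0,0],[0,0,4,0,0,0],[0,0,4,0,0,0],[0,0,0,0,0,0]]}}

```text
time: 15.67
tool_pos: [0.5892, -0.0541, 0.0228]
tool_rot: [0.0, 0.999, -0.042, 0.001]
contact_force: [0.7, -0.7, 0.9]
gripper_width: -0.004
grasp_force: 0.3
```

```bash
python3 -c "
from h import *
loc()"
```

```text
t 15.6667 local [  52.6 -134.2] tip 8.77 F [ 0.7 -0.7  0.9] xdir -4.78 z [ 0.002 -0.    -1.   ] w -0.0036361222524001467
```

{"api": "play_rows", "payload": {"commands": [[0,0.7,3,0,0,0],[0,0.7,3,0,0,0],[0,0.7,3,0,0,0],[0,0,0,0,0,0]]}}

```text
time: 16.0
tool_pos: [0.5883, -0.0564, 0.0128]
tool_rot: [0.0, 0.999, -0.042, 0.0]
contact_force: [-0.3, -0.0, 2.2]
gripper_width: 0.001
grasp_force: 0.8
```

{"api": "play_rows", "payload": {"commands": [[0,0.7,2,0,0,0],[0,0.7,2,0,0,0],[0,0,2,0,0,0],[0,0,0,0,0,0]]}}

```text
time: 16.33
tool_pos: [0.5878, -0.0574, 0.0066]
tool_rot: [-0.0, 0.999, -0.042, -0.0]
contact_force: [0.4, 0.2, 1.0]
gripper_width: 0.002
grasp_force: 0.2
```

{"api": "play_rows", "payload": {"commands": [[0,0,1,0,0,0],[0,0,1,0,0,0],[0,0,1,0,0,0],[0,0,0,0,0,0]]}}

```text
time: 16.67
tool_pos: [0.588, -0.0575, 0.0058]
tool_rot: [-0.0, 0.999, -0.042, -0.001]
contact_force: [-5.4, 0.2, 12.6]
gripper_width: 0.003
grasp_force: 6.1
```

```bash
python3 -c "
from h import *
loc()"
```

```text
t 16.6667 local [  51.7 -137.6] tip -8.22 F [-5.4  0.2 12.6] xdir -4.76 z [-0.001  0.    -1.   ] w 0.0026840280632059836
```

The tail is flat: a firm stop at TCP reading 5.9, where 6 was expected. I'll press a little harder, then lift and check.

{"api": "play_rows", "payload": {"commands": [[0,0,1,0,0,0],[0,0,1,0,0,0],[0,0,0,0,0,0]]}}

```text
time: 16.92
tool_pos: [0.5881, -0.0575, 0.0056]
tool_rot: [0.0, 0.999, -0.041, -0.001]
contact_force: [-10.4, 2.4, 21.9]
gripper_width: 0.0
grasp_force: 11.2
```

{"api": "play_rows", "payload": {"commands": [[0,0,-25,0,0,0],[0,0,-30,0,0,0],[0,0,-10,0,0,0],[1.5,-30,0,0,0,0],[0,-30,0,0,0,0]]}}

```text
time: 17.33
tool_pos: [0.5952, 0.0017, 0.0681]
tool_rot: [0.0, 0.999, -0.043, 0.001]
contact_force: [0.7, -0.4, -0.5]
gripper_width: 0.001
grasp_force: 0.0
```

{"api": "play_rows", "payload": {"commands": [[0,0,0,0,0,0],[0,0,0,0,0,0]]}}

```text
time: 17.5
tool_pos: [0.5937, 0.0034, 0.0661]
tool_rot: [0.0, 0.999, -0.04, -0.001]
contact_force: [-0.7, 0.3, 0.5]
gripper_width: 0.002
grasp_force: 0.0
```

```bash
python3 red.py
```

```text
t 17.5 local [ 52.3 -76.5] tip 52.09 F [-0.7  0.3  0.5] xdir -4.63 z [-0.002 -0.    -1.   ] w 0.002341443230615413
NL pred 0,.3,.6,.9: [array([328.3, 249.1]), array([328. , 246.6]), array([326.8, 243.4]), array([324.8, 239.9])] seen 325.5 241.0 16
NR pred 0,.3,.6,.9: [array([274.7, 194.9]), array([275.2, 193.3]), array([276.4, 192.7]), array([278.3, 193. ])] seen 277.6 193.0 31
FL pred 0,.3,.6,.9: [array([304.8, 267.2]), array([304.3, 264.7]), array([303. , 261.5]), array([300.9, 258. ])] seen 301.5 258.4 18
FR pred 0,.3,.6,.9: [array([251.6, 210.9]), array([252. , 209.4]), array([253. , 208.8]), array([254.8, 209.3])] seen 251.8 210.8 30
```

View pics/last.png

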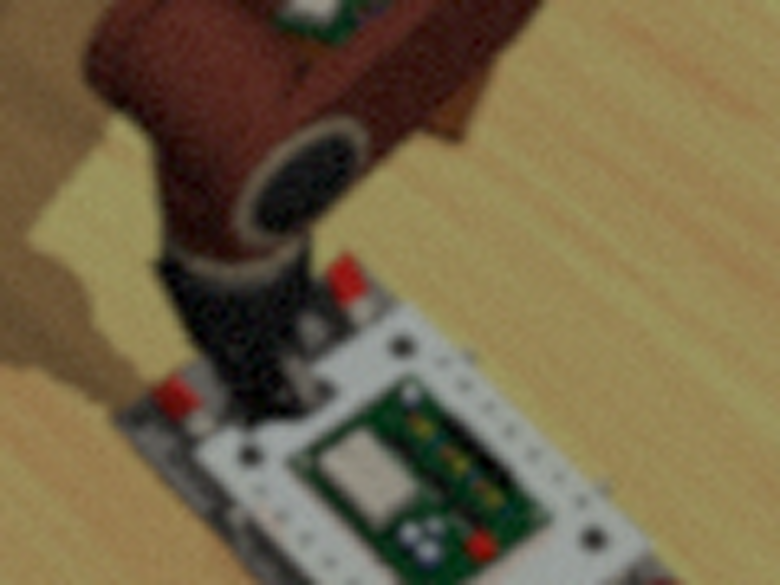

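The picture shows the far right tail down at (251.8,210.8), which is the flat prediction, and the other three still up. Now press the far right bolt again.

{"api": "play_rows", "payload": {"commands": [[0,1,17,0,0,0],[0,0,17,0,0,0],[0,0,0,0,0,0],[0,0,0,0,0,0]]}}

```text
time: 17.88
tool_pos: [0.5929, 0.0005, 0.0314]
tool_rot: [-0.0, 0.999, -0.042, -0.002]
contact_force: [-0.4, -0.9, 0.6]
gripper_width: 0.002
grasp_force: 0.0
```

{"api": "play_rows", "payload": {"commands": [[0,0,1,0,0,0],[0,0,1,0,0,0],[0,0,1,0,0,0],[0,0,0,0,0,0]]}}

```text
time: 18.22
tool_pos: [0.5948, 0.001, 0.0307]
tool_rot: [0.0, 0.999, -0.042, 0.001]
contact_force: [1.1, 0.5, 0.0]
gripper_width: -0.002
grasp_force: 0.0
```

```bash
python3 -c "
from h import *
loc()"
```

```text
t 18.2167 local [ 53.6 -78.7] tip 16.74 F [1.1 0.5 0. ] xdir -4.78 z [ 0.001 -0.    -1.   ] w -0.002201312996017366
```

{"api": "play_rows", "payload": {"commands": [[0,0,1,0,0,0],[0,0,1,0,0,0],[0,0,1,0,0,0],[0,0,1,0,0,0],[0,0,0,0,0,0]]}}

```text
time: 18.63
tool_pos: [0.5947, 0.0012, 0.0272]
tool_rot: [0.0, 0.999, -0.042, -0.0]
contact_force: [-3.2, 0.4, 5.8]
gripper_width: -0.001
grasp_force: 2.8
```

{"api": "play_rows", "payload": {"commands": [[0,0,1,0,0,0],[0,0,1,0,0,0],[0,0,0,0,0,0],[0,0,0,0,0,0]]}}

```text
time: 18.97
tool_pos: [0.5948, 0.0012, 0.0269]
tool_rot: [0.0, 0.999, -0.041, -0.0]
contact_force: [-7.5, 0.9, 15.5]
gripper_width: -0.002
grasp_force: 7.4
```

{"api": "play_rows", "payload": {"commands": [[0,0,1,0,0,0],[0,0,0.5,0,0,0],[0,0,0,0,0,0],[0,0,0,0,0,0]]}}

```text
time: 19.3
tool_pos: [0.5949, 0.0012, 0.0268]
tool_rot: [0.0, 0.999, -0.041, -0.001]
contact_force: [-11.6, 1.0, 23.3]
gripper_width: -0.001
grasp_force: 10.9
```

```bash
python3 -c "
from h import *
loc()"
```

```text
t 19.3 local [ 53.6 -78.6] tip 12.76 F [-11.6   1.   23.3] xdir -4.75 z [-0.001 -0.    -1.   ] w -0.0014756383026370019
```

The shim now carries the corner: it stopped after about 0.7 mm and holds at 23 N. I'm handing in while holding it down.

```bash
python3 -c "
from plant import manip
print(manip.job_done())"
```

```text
the job is handed in; nothing more can be done
None
```

The far right corner was the one that gave (near right was solid; the left two went unpressed once it was found); its shim tail is pressed flat, the other three shims still stand, and I handed in at 19.3 s with that corner held down at about 23 N, stopping after about 1 mm on the shim instead of 3 mm.

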